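# Rake broken mould lumps from under the drying board into the scrap pan

## Task

Three broken plaster lumps have got under the ware board where the fresh cups are drying. Take the hoe, rake all three lumps out from under the board and into the scrap pan, without touching the lumps with the gripper and without disturbing the board, the cups or the other loose things; lay the hoe down on the open bench clear of the pan and the board, and push the pan's lever over until its drop front is fully shut behind the lumps.

Things in the scene. Friction and masses are not known exactly. Their poses are not given: they have to be found in the camera images.
- props: Two stacks of sawn wooden blocks that carry the ware board; they do not move. Each is 46 mm wide (x), 190 mm long (y), 148 mm high. Origin: on the bench midway between them; stack centres at x = -117 and +117 mm, so the bay between is about 180 mm wide and 148 mm high. It is open on both y sides; the scrap pan stands off the -y side.
- ware_board: Loose wooden ware board, 280 x 130 x 12 mm, lying over the bay on both stacks. Origin: centre of its underside; y along its length. It covers y = -65 to +65 mm of the props' frame.
- cup_0: Leather-hard slip-cast cup, 69 mm across, 68 mm high, standing loose on the ware board. Origin: centre of its underside.
- cup_2: Leather-hard slip-cast waisted cup, 66 mm across, 76 mm high, standing loose on the ware board. Origin: centre of its underside.
- cup_3: Leather-hard slip-cast cup, 64 mm across, 63 mm high, standing loose on the ware board. Origin: centre of its underside.
- lump_a: Largest broken plaster lump, white, angular, 75 x 54 mm, 34 mm high, lying on the bench under the ware board. Origin: centre of its underside as it lies at first.
- lump_b: Broken plaster lump, white, angular, 64 x 53 mm, 31 mm high, under the ware board. Origin as for lump_a.
- lump_c: Broken plaster lump, white, angular, 62 x 53 mm, 29 mm high, under the ware board. Origin as for lump_a.
- hoe: Hoe: dark steel blade 150 mm wide (x), 50 high, 4 thick, ends turned in 25 mm towards the handle; wooden handle 320 mm long, 22 wide (x), 20 thick, leaving the blade 40 mm above its lower edge towards -y. 0.24 kg. Frame: z up as it lies, on blade ends and handle end. Turned -0.285 rad about its x (handle end up) the blade is upright, the handle rises at 10 degrees. Origin 7 mm below hoe_edge.
- hoe_edge (a point): Middle of the lower edge of the hoe's blade.
- hoe_grip (a point): Point on the centre line of the hoe's handle 250 mm from the blade, a good place to pinch across the 22 mm width. With the blade upright it lies 247 mm behind the blade (-y) and 83 mm above its lower edge.
- hoe_tail (a point): Centre of the handle near its free end, 315 mm from the blade.
- pan: Sheet-metal scrap pan fixed to the bench: floor 6 mm high, walls 45 mm high and 3 mm thick, inside 210 mm wide (x) and 152 mm deep. Origin: on the bench under the middle of its mouth, on the hinge line. The mouth faces +y, towards the ware board; the inside runs from y = 0 to -152 mm. The front, when down, is a 70 mm ramp from the floor's edge to the bench on the +y side.
- pan_front (a joint): Hinged front of the pan with its side lever, one piece. 0: lying down as a ramp. 1.668: upright, fully shut. Stays where it is left (friction about 0.14 N m). A lump in the way stops it.
- lever_knob (a point): Centre of the black ball knob (24 mm) on the lever of the pan's front: a steel rod 105 mm long, 9 mm thick, turning about the hinge line 28 mm outside the pan's -x wall. Front down: it leans 60 degrees up towards the pan's +y. Shut: it leans over the other way, about 24 degrees above level towards -y. Push it from its +y side towards -y.
- pan_hinge (a point): Point on the hinge line of the pan's front at the foot of the lever, 6 mm above the bench; the lever turns about the pan's x axis through it.
- tape_roll: Roll of tape, 88 mm across, 19 mm high, a bystander on the bench. Origin: centre of its underside.
- stopper: Conical plaster mould stopper, 50 mm across, 33 mm high, a bystander on the bench; it is not one of the lumps. Origin: centre of its underside.

How it is judged:
By the outcome, as a careful person would: the job done as asked, in the order asked, and still so for the second after the job is handed in, with the robot touching nothing.
It also fails if it takes over 72 s, if anything falls off the work surface, if the arm or the gripper's body presses on something with over 40 N, if the wrist force passes 120 N, or if a joint passes its speed limit or range.

## Robot

A 6-joint arm with a two-finger parallel gripper is mounted at the origin on a cart in front of the work surface, level with it; the furniture and walls round the work are solid. World frame = base frame: x ahead of the robot, y to its left, z up, the work surface at z = 0. Lengths are in m, angles in degrees, forces in N, time in s.
With the tool pointing down it reaches from about 0.3 to 0.85 m from the base axis. Payload 4.2 kg.
Tool frame: the origin (TCP) lies on the centre line of the jaws, within the pads' length; the fingertips stand ahead of it and the grasp point (between the pads) lies 2 mm behind it (ctrl.tip_extent is the z of the fingertips in the tool frame, in m); z points along the fingers, y is the line along which they close (so a half turn about z gives the same grasp; the last joint's range is limited). The gripper opens to 91 mm and grips with 3 to 60 N. Pads are 32 mm wide; open, the fingers measure 118 mm over their backs; the gripper's body (76 mm by 178 mm) begins 60 mm behind the grasp point.
Start: joints at [-66.807, 18.312, 89.639, -0, 72.044, -1.146], TCP at [0.237, -0.524, 0.231] pointing down, gripper open.
Joint ranges: [-177.97, 177.97], [-48.28, 115.42], [12.27, 149.76], [-77.06, 257.06], [2.81, 150.46], [-146.56, 146.56]. Speed limits (degrees/s): [147.25, 147.25, 180, 180, 180, 180].

## Interface

Orientations are given as [roll, pitch, yaw] about the fixed x, y, z axes, in that order (R = Rz(yaw) Ry(pitch) Rx(roll)).
In Python, from cell import ctrl gives the robot as it stands.
- The arm moves only by the shell command python3 -m crank 'ROWS'. ROWS is JSON, a list of rows, each a list of 5 numbers: the shift along the tool's x, y, z in units of 250 mm (1.0 is 250 mm), then the turn about the tool's z in units of 30 degrees (1.0 is 30 degrees), then the opening, from 0 (shut) to 1 (fully open). A call has 1 to 20 rows; each row is the pose to reach, as a shift and turn from the pose commanded when the call began, along the tool's axes at that moment; what a row does not reach only later rows make up. A row lasts 1/10 s, in which the tool goes at most 50 mm and 8.59 degrees, less where a joint would pass 70% of its speed; a pose out of reach is approached as far as the arm can. A call with a number of a shift or a turn outside -1 to 1 is refused whole. A call with a gripper value outside its range is refused whole. The fingers move at their own pace and stop on an object; the grip force is fixed at half the most. Time passes only in rows, so rows that repeat a pose let the fingers close. It gives the time, the measured TCP pose, the force, the opening and the grip force at its end, in the units of the state.
- ctrl.get_obs(): the state, without advancing time (a new reading comes with each control period).
- ctrl.camera(name): name is "scene" or "top" or "wrist"; returns a dict with "img" (480x640x3 uint8, blue, green, red), "z_map" (480x640 float32, m along the optical axis (not along the pixel's ray), 0 where there is no reading), "K" (3x3 intrinsics, pixels), "k1" (the pictures are not rectified: a ray, as slopes to the right and down, at radius r is drawn at 1 + k1 r^2 times it, then the intrinsics apply), "extrinsics" (4x4, takes a point from world to camera coordinates). Camera axes: x right, y up, looking along -z (the intrinsics and any distortion apply to the point x, -y, -z); pixel columns grow to the right and rows downward; lengths in m; the calibration is good to about 2 mm. A picture is of the moment at which its call begins.
- ctrl.hand_in(): hands the job in; it is judged then, once.
The state is a dict: "t": time; "joint_positions": joint angles; "qvel": joint speeds; "joint_efforts": joint torques, N m; "ee_pos": TCP position; "orientation": TCP orientation; "force": force on the tool from outside, world axes, zero at the start; "ft_torque": the same for the moment, N m; "opening": finger opening in m; "gripper_force": force on a finger pad.
Only numpy, scipy, OpenCV 4.12 (cv2) and the standard library are available. Lean on these libraries where they do the work, as an engineer would, in place of code of your own. Each camera call takes 0.05 s, during which the arm holds its last target. There are 200 camera calls.

## Working session

There is one attempt and no reset: what is moved stays moved. The work goes in short steps, Python scripts to look and compute and a shell command to move; the robot and the scene stay as the last step left them, time stands still between calls to the robot, and variables do not carry over. Pictures are saved under pics/ and viewed, at most 10 in all, crops included, and the job is handed in when it is done.

```bash
mkdir -p pics; ls; cat > h.py <<'E'
import numpy as np, cv2
from cell import ctrl
def snap(n,f):
    c=ctrl.camera(n); cv2.imwrite(f'pics/{f}.png',c['img']); np.savez(f'pics/{f}.npz',**{k:np.array(v) for k,v in c.items()}); return c
def load(f): return dict(np.load(f'pics/{f}.npz'))
def ray(c,u,v):
    K=c['K'];k=float(c['k1']);d=np.array([(u-K[0,2])/K[0,0],(v-K[1,2])/K[1,1]]);s=d.copy()
    for _ in range(20): s=d/(1+k*(s@s))
    return np.array([s[0],-s[1],-1.])
def w(c,p): 
    E=c['extrinsics']; return E[:3,:3].T@(p-E[:3,3])
def pt(c,u,v):  # from depth
    z=np.median(c['z_map'][int(v)-1:int(v)+2,int(u)-1:int(u)+2]); return w(c,ray(c,u,v)*z)
def pz(c,u,v,z): # at plane height
    o=w(c,np.zeros(3)); d=w(c,ray(c,u,v))-o; return o+d*(z-o[2])/d[2]
def tri(c1,p1,c2,p2):
    A=[];b=[]
    for c,p in((c1,p1),(c2,p2)):
        o=w(c,np.zeros(3)); d=w(c,ray(c,*p))-o; d/=np.linalg.norm(d); P=np.eye(3)-np.outer(d,d); A.append(P);b.append(P@o)
    return np.linalg.lstsq(np.vstack(A),np.hstack(b),rcond=None)[0]
E
python3 -c "
from h import *
np.set_printoptions(precision=3,suppress=True)
for n in('scene','top'):
    c=snap(n,n+'0'); print(n,c['K'][0,0],c['k1'],w(c,np.zeros(3)),-c['extrinsics'][2,:3])
print(ctrl.get_obs(),ctrl.tip_extent)
"
```

```text
pics
scene 541.1496697740133 0.035134391445648575 [ 1.141 -1.267  0.787] [-0.436  0.79  -0.432]
top 539.6964664843485 -0.08926572813515163 [ 0.198 -0.06   1.516] [ 0.218 -0.011 -0.976]
{'t': 0.1, 'joint_positions': array([-66.805,  18.346,  89.7  ,   0.   ,  72.044,  -1.145]), 'qvel': array([ 0.008, -0.039, -0.183, -0.076,  0.09 ,  0.073]), 'joint_efforts': array([  0.   , -41.333, -23.251,   0.073,   0.042,  -0.   ]), 'ee_pos': array([ 0.237, -0.523,  0.23 ]), 'orientation': array([-179.91 ,   -0.002,   24.34 ]), 'force': array([ 0.402, -0.238, -0.039]), 'ft_torque': array([-0.029, -0.007, -0.016]), 'gripper_force': 0.0, 'opening': 0.09091952887565738} 0.017
```

View pics/scene0.png

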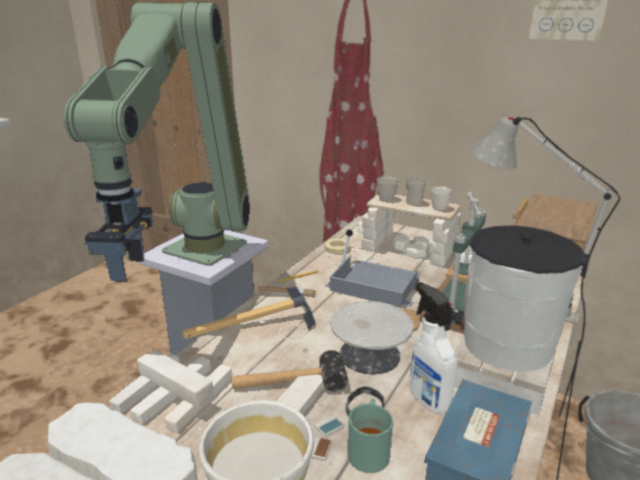

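View pics/top0.png

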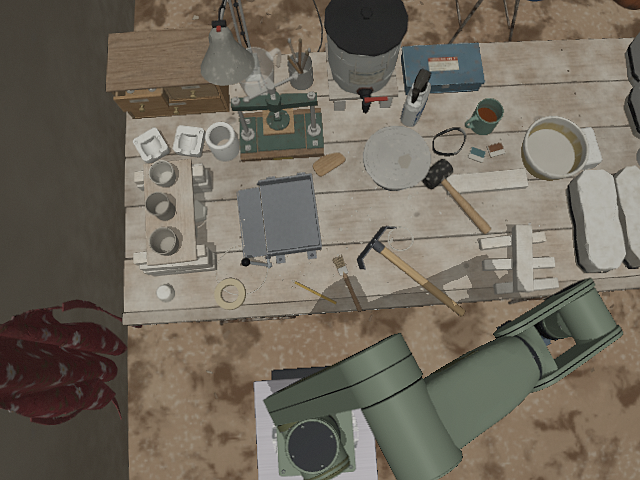

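The top view shows the board with three cups at about (168,205), the pan at (283,215) with its knob at (245,262), the hoe blade at (372,243), and the hoe tail at (462,312). The tape roll is at (230,292) and the stopper at (165,293). Next I'll look at enlarged crops.

```bash
python3 -c "
from h import *
def crop(f,x0,x1,y0,y1,s):
    cv2.imwrite(f'pics/{f}c.png',cv2.resize(load(f)['img'][y0:y1,x0:x1],None,fx=s,fy=s,interpolation=cv2.INTER_CUBIC))
crop('top0',120,480,150,330,2.2); crop('scene0',170,470,170,345,2.6)
"
```

```text
(no output)
```

View pics/top0c.png

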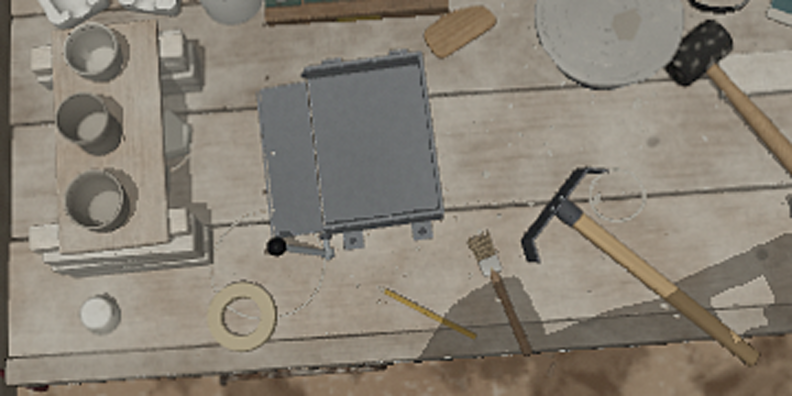

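View pics/scene0c.png

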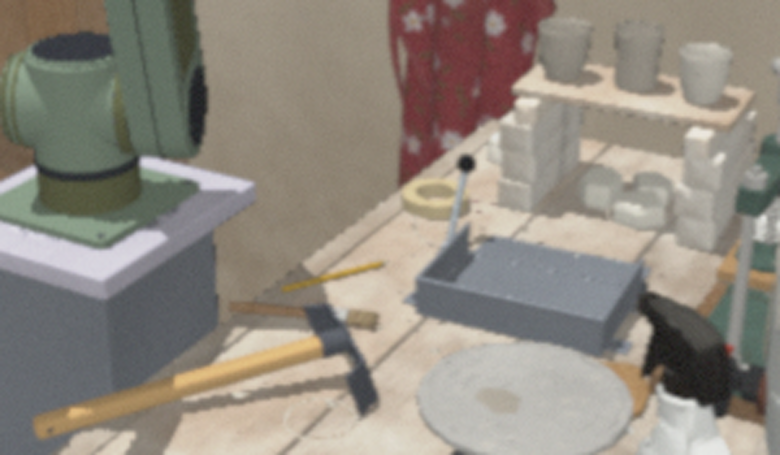

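The crops show the hoe handle running from (568,208) to (755,357), and the pan mouth line from (308,75) to (326,232). The knob is at (276,246). The lumps are visible under the board in the scene crop at about (600,185), (655,185) and (640,212).

```bash
python3 -c "
from h import *
np.set_printoptions(precision=3,suppress=True)
t=load('top0');s=load('scene0')
T=lambda x,y:(x/2.2+120,y/2.2+150)
S=lambda x,y:(x/2.6+170,y/2.6+170)
for n,p in dict(blade=(552,205),bl=(530,240),br=(580,173),h0=(585,222),hmid=(650,274),hgrip=(705,317),tail=(748,350),knob=(276,246),floor=(380,150),hingeR=(312,90),hingeL=(322,225),rampRt=(262,95),rampLb=(272,235),wallBR=(420,57),wallBL=(440,213),bd1=(58,22),bd2=(156,18),bd3=(64,247),bd4=(167,240),cup0=(95,200),tape=(242,345),stop=(99,314),lumpedge=(180,130),propFR=(190,40),propFL=(205,250),benchedge=(650,365),brush=(482,245),pencil=(390,293)).items(): print('T',n,p,pt(t,*T(*p)),tuple(np.round(pz(t,*T(*p),0.0)[:2],3)))
for n,p in dict(knob=(467,163),tail=(42,427),h0=(335,345),bl=(315,318),br=(362,395),lA=(600,180),lB=(655,182),lC=(640,212),lCr=(660,212),lCl=(620,212),lBr=(668,182),lAl=(588,185),bladeTop=(345,338),pB=(610,300)).items(): print('S',n,p,pt(s,*S(*p)))
print('tri tail',tri(t,T(752,355),s,S(40,425)),'h0',tri(t,T(575,213),s,S(335,345)),'knob',tri(t,T(276,246),s,S(467,163)))
"
```

```text
T blade (552, 205) [ 0.507 -0.195  0.022] (np.float64(0.512), np.float64(-0.197))
T bl (530, 240) [ 0.46  -0.161  0.041] (np.float64(0.468), np.float64(-0.164))
T br (580, 173) [ 0.543 -0.233  0.039] (np.float64(0.552), np.float64(-0.237))
T h0 (585, 222) [ 0.477 -0.232  0.05 ] (np.float64(0.486), np.float64(-0.238))
T hmid (650, 274) [ 0.407 -0.309  0.038] (np.float64(0.412), np.float64(-0.315))
T hgrip (705, 317) [ 0.349 -0.375  0.026] (np.float64(0.351), np.float64(-0.38))
T tail (748, 350) [ 0.304 -0.427  0.015] (np.float64(0.305), np.float64(-0.431))
T knob (276, 246) [0.463 0.15  0.107] (np.float64(0.483), np.float64(0.165))
T floor (380, 150) [0.6   0.023 0.005] (np.float64(0.602), np.float64(0.023))
T hingeR (312, 90) [0.69  0.109 0.005] (np.float64(0.691), np.float64(0.11))
T hingeL (322, 225) [0.505 0.104 0.006] (np.float64(0.507), np.float64(0.104))
T rampRt (262, 95) [ 0.689  0.177 -0.001] (np.float64(0.689), np.float64(0.177))
T rampLb (272, 235) [ 0.498  0.17  -0.001] (np.float64(0.498), np.float64(0.17))
T wallBR (420, 57) [ 0.711 -0.038  0.045] (np.float64(0.727), np.
[... 1028 characters left out ...]
.102))
T pencil (390, 293) [0.411 0.021 0.004] (np.float64(0.411), np.float64(0.021))
S knob (467, 163) [0.473 0.142 0.104]
S tail (42, 427) [ 0.306 -0.437  0.012]
S h0 (335, 345) [ 0.504 -0.22   0.048]
S bl (315, 318) [ 0.445 -0.164  0.035]
S br (362, 395) [ 0.554 -0.252  0.022]
S lA (600, 180) [0.58  0.319 0.036]
S lB (655, 182) [0.642 0.355 0.033]
S lC (640, 212) [0.65  0.277 0.024]
S lCr (660, 212) [0.671 0.293 0.022]
S lCl (620, 212) [0.626 0.274 0.019]
S lBr (668, 182) [0.655 0.369 0.03 ]
S lAl (588, 185) [0.57  0.303 0.033]
S bladeTop (345, 338) [ 0.51  -0.21   0.053]
S pB (610, 300) [0.689 0.076 0.007]
tri tail [ 0.298 -0.432  0.009] h0 [ 0.495 -0.218  0.043] knob [0.466 0.152 0.098]
```

```bash
cat >> h.py <<'E'
def cloud(c,u0,u1,v0,v1):
    v,u=np.mgrid[v0:v1,u0:u1]; z=c['z_map'][v0:v1,u0:u1]; K=c['K'];k=float(c['k1'])
    d=np.stack([(u-K[0,2])/K[0,0],(v-K[1,2])/K[1,1]],-1); s=d.copy()
    for _ in range(20): s=d/(1+k*(s**2).sum(-1,keepdims=True))
    P=np.stack([s[...,0]*z,-s[...,1]*z,-z],-1)[z>0]; E=c['extrinsics']
    return (P-E[:3,3])@E[:3,:3], np.stack([u,v],-1)[z>0], c['img'][v0:v1,u0:u1][z>0]
def rect(P): 
    r=cv2.minAreaRect((P[:,:2]*1000).astype(np.float32)); return np.round(r[0],1),np.round(r[1],1),round(r[2],2)
E
python3 -c "
from h import *
np.set_printoptions(precision=3,suppress=True)
t=load('top0');s=load('scene0')
P,uv,c=cloud(t,130,230,150,280)
m=(P[:,2]>.155)&(P[:,2]<.166); print('board',rect(P[m]),m.sum(),P[m].mean(0))
P,uv,c=cloud(s,380,460,190,265)
m=(P[:,2]>.008)&(P[:,2]<.04)&(P[:,0]>.51)&(P[:,0]<.7)&(P[:,1]>.24)&(P[:,1]<.46)
print('lumps',P[m].min(0),P[m].max(0),m.sum())
q=P[m]
for y in np.arange(.24,.44,.02):
    a=q[(q[:,1]>=y)&(q[:,1]<y+.02)]
    if len(a): print(round(y,2),np.round([a[:,0].min(),a[:,0].max(),a[:,2].max()],3),len(a))
m=(P[:,2]>.02)&(P[:,2]<.14)&(P[:,1]>.2)&(P[:,1]<.45)
for lo,hi in((.45,.56),(.66,.8)):
    a=P[m&(P[:,0]>lo)&(P[:,0]<hi)&(P[:,2]>.05)]; print('prop',len(a), a.min(0) if len(a) else '',a.max(0) if len(a) else '')
P,uv,c=cloud(t,225,325,165,275)
m=(P[:,2]>.038)&(P[:,2]<.05); print('pan walls',rect(P[m]))
m=(P[:,2]>-.003)&(c.max(1)<130)&(P[:,2]<.05); 
P,uv,c=cloud(t,370,475,230,325)
c=c.astype(int); m=(P[:,2]>.008)&(P[:,2]<.06)&(c[:,2]-c[:,0]>30)
q=P[m]; 
vx,vy,x0,y0=cv2.fitLine(q[:,:2].astype(np.float32),cv2.DIST_HUBER,0,.001,.001).ravel(); d=np.array([vx,vy]); d*=np.sign(vx)
al=(q[:,:2]-[x0,y0])@d; print('handle',len(q),d,np.degrees(np.arctan2(d[1],d[0])),'tail',np.array([x0,y0])+al.min()*d,'front',np.array([x0,y0])+al.max()*d,np.ptp(al),np.polyfit(al-al.min(),q[:,2],1))
g=np.array([x0,y0])+(al.min()+.07)*d; print('grip',g)
o=ctrl.get_obs(); y=np.radians(o['orientation'][2]); D=g-o['ee_pos'][:2]; print('tool xy mm',1000*(D@[np.cos(y),np.sin(y)]),1000*(D@[np.sin(y),-np.cos(y)]))
"
```

```text
board (array([604.5, 332.2]), array([281.8, 145.6]), 2.85) 3141 [0.595 0.328 0.16 ]
lumps [0.51  0.263 0.008] [0.674 0.402 0.039] 560
0.26 [0.615 0.661 0.036] 87
0.28 [0.565 0.674 0.036] 107
0.3 [0.51  0.669 0.039] 137
0.32 [0.511 0.653 0.038] 65
0.34 [0.51  0.659 0.038] 90
0.36 [0.51  0.659 0.036] 55
0.38 [0.609 0.656 0.032] 18
0.4 [0.623 0.623 0.025] 1
prop 225 [0.498 0.292 0.051] [0.514 0.449 0.138]
prop 738 [0.697 0.242 0.05 ] [0.751 0.447 0.14 ]
pan walls (array([593.1,  40.5]), array([249.8, 178.8]), 3.94)
handle 817 [0.669 0.743] 48.00053 tail [ 0.291 -0.435] front [ 0.482 -0.222] 0.28632679664711835 [0.124 0.014]
grip [ 0.338 -0.383]
tool xy mm 149.56790765586985 -86.3257900769584
```

```bash
python3 -m crank '[[0.2,-0.115,0.2,-0.25,1],[0.4,-0.23,0.4,-0.5,1],[0.6,-0.345,0.56,-0.79,1],[0.6,-0.345,0.6,-0.79,1],[0.6,-0.345,0.6,-0.79,1],[0.6,-0.345,0.6,-0.79,1]]'
python3 -c "
from h import *
snap('wrist','w1')"
```

```text
t: 0.7
ee_pos: [0.3375, -0.3795, 0.078]
orientation: [-179.5, -0.1, 48.2]
force: [-1.4, 0.6, -0.2]
opening: 0.0912
gripper_force: 0.0
```

View pics/w1.png

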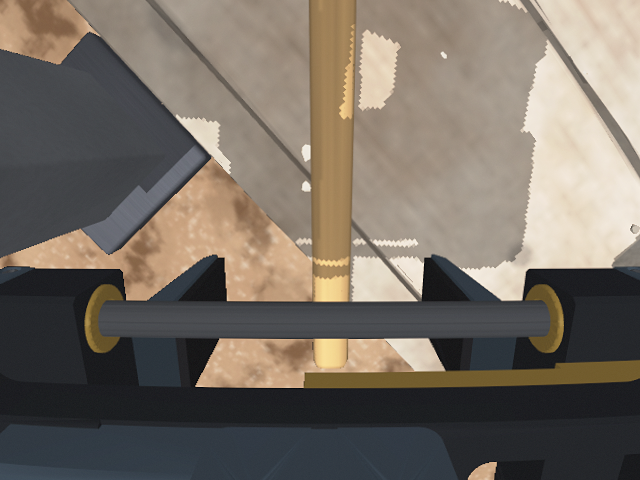

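The wrist view shows the handle centred between the fingers at columns 310–355, with its tail end at row 365. I'll descend and grip.

```bash
python3 -m crank '[[0,0.01,0.12,0,1],[0,0.01,0.2,0,1],[0,0.01,0.23,0,1],[0,0.01,0.23,0,1],[0,0.01,0.23,0,0],[0,0.01,0.23,0,0],[0,0.01,0.23,0,0],[0,0.01,0.23,0,0],[0,0.01,0.23,0,0],[0,0.01,0.23,0,0]]'; python3 -m crank '[[0,0,-0.04,0,0],[0,0,-0.08,0,0],[0,0,-0.12,0,0],[0,0,-0.16,0,0],[0,0,-0.2,0,0],[0,0,-0.24,0,0],[0,0,-0.28,0,0],[0,0,-0.32,0,0],[0,0,-0.36,0,0],[0,0,-0.4,0,0],[0,0,-0.4,0,0],[0,0,-0.4,0,0]]'
python3 -c "
from h import *
c=snap('scene','s2');snap('top','t2')
cv2.imwrite('pics/s2c.png',cv2.resize(c['img'][200:360,130:400],None,fx=2.9,fy=2.9))"
```

```text
t: 1.75
ee_pos: [0.34, -0.3852, 0.0236]
orientation: [180.0, 0.0, 48.0]
force: [-0.3, -0.4, 0.1]
opening: 0.0458
gripper_force: 0.0
t: 2.95
ee_pos: [0.3399, -0.3852, 0.1236]
orientation: [180.0, 0.0, 48.0]
force: [0.6, 0.8, 0.2]
opening: 0.0004
gripper_force: 0.0
```

View pics/s2c.png

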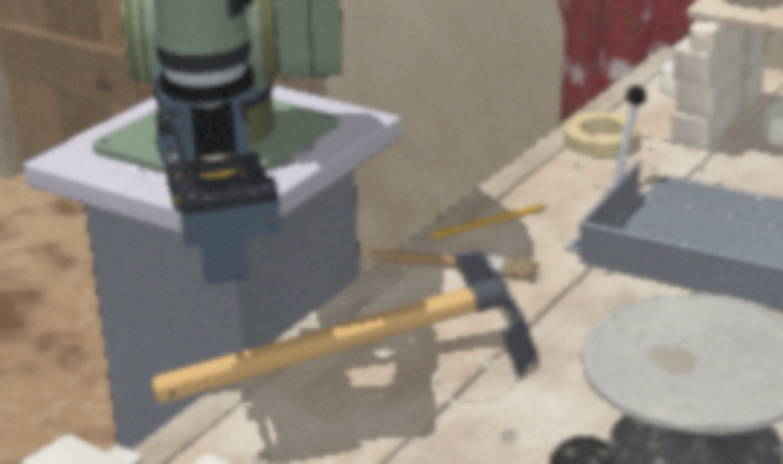

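The grasp missed: the fingers had not finished closing when I lifted. The hoe is still lying where it was, so I'll reopen, descend and allow more time to close.

```bash
python3 -m crank '[[0,0,0,0,0.7],[0,0,0,0,0.7],[0,0,0,0,0.7],[0,0,0,0,0.7],[0,0,0,0,0.7],[0,0,0,0,0.7],[0,0,0,0,0.7],[0,0,0,0,0.7],[0,0,0,0,0.7]]'; python3 -m crank '[[0,0,0.15,0,0.7],[0,0,0.3,0,0.7],[0,0,0.4,0,0.7],[0,0,0.415,0,0.7],[0,0,0.415,0,0.7],[0,0,0.415,0,0],[0,0,0.415,0,0],[0,0,0.415,0,0],[0,0,0.415,0,0],[0,0,0.415,0,0],[0,0,0.415,0,0],[0,0,0.415,0,0],[0,0,0.415,0,0],[0,0,0.415,0,0],[0,0,0.415,0,0]]'
```

```text
t: 3.95
ee_pos: [0.34, -0.3852, 0.1235]
orientation: [180.0, 0.0, 48.0]
force: [-0.4, 0.4, 0.4]
opening: 0.0634
gripper_force: 0.0
t: 5.45
ee_pos: [0.3398, -0.3851, 0.0198]
orientation: [-180.0, -0.0, 48.0]
force: [-1.8, 0.4, 3.5]
opening: 0.0215
gripper_force: 30.0
```

```bash
python3 -m crank '[[0,0,-0.04,0,0],[0,0,-0.08,0,0],[0,0,-0.12,0,0],[0,0,-0.16,0,0],[0,0,-0.2,0,0],[0,0,-0.24,0,0],[0,0,-0.28,0,0],[0,0,-0.32,0,0],[0,0,-0.36,0,0],[0,0,-0.4,0,0],[0,0,-0.44,0,0],[0,0,-0.48,0,0],[0,0,-0.52,0,0],[0,0,-0.56,0,0],[0,0,-0.6,0,0],[0,0,-0.6,0,0],[0,0,-0.6,0,0]]'
cat >> h.py <<'E'
def hoe(c):
    # hoe points relative to tool grasp, in vertical plane along tool x
    o=ctrl.get_obs(); y=np.radians(o['orientation'][2]); ex=np.array([np.cos(y),np.sin(y)]); ey=np.array([-np.sin(y),np.cos(y)]); g=o['ee_pos']+[0,0,.002]
    P,uv,col=cloud(c,0,640,0,480); D=P-g; a=D[:,:2]@ex; b=D[:,:2]@ey
    m=(abs(b)<.011)&(a>.05)&(a<.20)&(P[:,2]>.012)&(col[:,2].astype(int)-col[:,0]>30)
    r=np.stack([a,b,D[:,2]],1); return r[m], r, P, col, g
E
python3 -c "
from h import *
np.set_printoptions(precision=3,suppress=True)
c=snap('top','t3'); s=snap('scene','s3')
for k in (c,s):
    q,r,P,col,g=hoe(k); print(len(q)); 
    if len(q)>10: 
        f=np.polyfit(q[:,0],q[:,2],1); print('slope deg',np.degrees(np.arctan(f[0])),f, np.polyfit(q[:,0],q[:,1],1))
    m=(abs(r[:,1])<.085)&(r[:,0]>.20)&(r[:,0]<.29)&(P[:,2]>.012)&(col.max(1)<110); b=r[m]
    print('blade',m.sum(),b.min(0),b.max(0),b.mean(0),'grip',g)
cv2.imwrite('pics/s3c.png',cv2.resize(s['img'][200:360,130:400],None,fx=2.9,fy=2.9))"
```

```text
t: 7.15
ee_pos: [0.3399, -0.3851, 0.1698]
orientation: [180.0, 0.0, 48.0]
force: [0.1, 0.1, -2.6]
opening: 0.0217
gripper_force: 30.0
526
slope deg 6.383289218544605 [0.112 0.001] [-0.003  0.001]
blade 446 [ 0.2   -0.075 -0.027] [0.261 0.074 0.039] [0.243 0.007 0.016] grip [ 0.34  -0.385  0.171]
365
slope deg 6.437972406609047 [ 0.113 -0.002] [ 0.003 -0.006]
blade 428 [ 0.218 -0.081 -0.022] [0.262 0.076 0.037] [ 0.239 -0.016  0.015] grip [ 0.34  -0.385  0.171]
```

View pics/s3c.png

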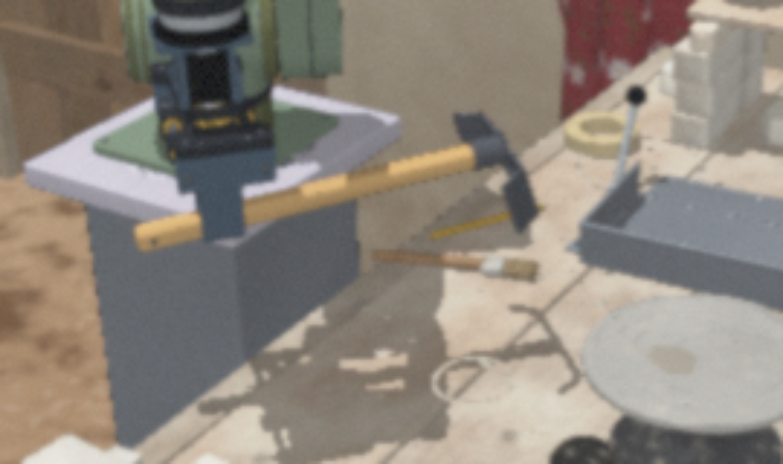

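The hoe is held at its lying angle: the handle rises 6.4° towards the blade. I'll lower the grip to 83 mm so the blade edge will meet the bench exactly when upright, then ease the grip so it pivots.

```bash
python3 -m crank '[[0,0,0.1,0,0],[0,0,0.2,0,0],[0,0,0.28,0,0],[0,0,0.315,0,0],[0,0,0.315,0,0],[0,0,0.315,0,0.2]]';python3 -m crank '[[0,0,0,0,0.225]]';python3 -m crank '[[0,0,0,0,0.232]]'; python3 -c "
from h import *
c=snap('top','t4');q=hoe(c)[0];f=np.polyfit(q[:,0],q[:,2],1); print('slope deg',np.degrees(np.arctan(f[0])),f)"
```

```text
t: 7.85
ee_pos: [0.3404, -0.3856, 0.0914]
orientation: [179.9, 0.0, 48.0]
force: [-0.2, -0.0, -1.8]
opening: 0.0216
gripper_force: 30.0
t: 7.95
ee_pos: [0.3406, -0.3858, 0.092]
orientation: [179.9, 0.0, 48.0]
force: [0.7, -0.2, -2.0]
opening: 0.0218
gripper_force: 30.0
t: 8.05
ee_pos: [0.3404, -0.3857, 0.0919]
orientation: [179.9, 0.0, 48.0]
force: [-0.8, -0.5, -2.7]
opening: 0.0217
gripper_force: 30.0
slope deg 4.820207023892377 [0.08432752 0.0003868 ]
```

```bash
python3 -m crank '[[0,0,-0.2,0,0],[0,0,-0.4,0,0],[0,0,-0.4,0,0],[0,0,-0.2,0,0],[0,0,0,0,0],[0,0,0,0,0],[0,0,-0.2,0,0],[0,0,-0.4,0,0],[0,0,-0.4,0,0],[0,0,-0.2,0,0],[0,0,0,0,0],[0,0,0,0,0]]'; python3 -c "
from h import *
c=snap('top','t5');q=hoe(c)[0];f=np.polyfit(q[:,0],q[:,2],1); print('slope deg',np.degrees(np.arctan(f[0])),f)"
```

```text
t: 9.3
ee_pos: [0.3378, -0.3823, 0.0874]
orientation: [-179.5, -0.1, 48.0]
force: [-0.6, -0.4, -1.4]
opening: 0.0217
gripper_force: 30.0
slope deg -8.954050246775108 [-0.15756245 -0.003603  ]
```

The handle now slopes -9° against a target of -10°, so the blade is practically upright. I'll write a helper for tool-frame shifts and check the clearances.

```bash
cat >> h.py <<'E'
def to(x,y,z,yaw):
    o=ctrl.get_obs(); p=o['ee_pos']; a=np.radians(o['orientation'][2]); d=np.array([x,y])-p[:2]
    print('at',np.round(p,3),round(o['orientation'][2],1),'f',np.round(o['force'],1),'-> row',np.round([(d@[np.cos(a),np.sin(a)])/.25,(d@[np.sin(a),-np.cos(a)])/.25,-(z-p[2])/.25,-((yaw-np.degrees(a)+180)%360-180)/30],3))
E
python3 -m crank '[[0,0,-0.06,0,0],[0,0,-0.12,0,0],[0,0,-0.18,0,0],[0,0,-0.24,0,0],[0,0,-0.3,0,0],[0,0,-0.36,0,0],[0,0,-0.41,0,0],[0,0,-0.43,0,0],[0,0,-0.43,0,0],[0,0,-0.43,0,0]]'; python3 -c "
from h import *
np.set_printoptions(precision=3,suppress=True)
t=load('top0');print('wheel',pt(t,600/2.2+120,50/2.2+150),pt(t,600/2.2+120,75/2.2+150))
c=snap('top','t6');q,r,P,col,g=hoe(c);f=np.polyfit(q[:,0],q[:,2],1); print('slope deg',np.degrees(np.arctan(f[0])),f)
m=(abs(r[:,1])<.085)&(r[:,0]>.20)&(r[:,0]<.29)&(P[:,2]>.08)&(col.max(1)<110); b=r[m]
print('blade',m.sum(),b.min(0),b.max(0))
to(.48,-.22,.20,70)
"
```

```text
t: 10.35
ee_pos: [0.3397, -0.3849, 0.1984]
orientation: [-180.0, 0.0, 48.1]
force: [0.5, -0.9, -2.1]
opening: 0.0216
gripper_force: 30.0
wheel [ 0.687 -0.266  0.095] [ 0.654 -0.263  0.096]
slope deg -10.6522391955363 [-0.188 -0.   ]
blade 311 [ 0.201 -0.075 -0.096] [ 0.246  0.075 -0.029]
at [ 0.34  -0.385  0.198] 48.0 f [ 0.3  0.5 -2.6] -> row [ 0.866 -0.023 -0.008 -0.732]
```

```bash
python3 -m crank '[[0.05,0,0,-0.05,0],[0.12,0,0,-0.1,0],[0.2,0,0,-0.17,0],[0.28,-0.01,0,-0.24,0],[0.36,-0.01,0,-0.31,0],[0.44,-0.01,0,-0.38,0],[0.52,-0.02,0,-0.45,0],[0.6,-0.02,0,-0.52,0],[0.68,-0.02,0,-0.59,0],[0.76,-0.02,0,-0.65,0],[0.82,-0.02,0,-0.7,0],[0.866,-0.02,0,-0.73,0],[0.866,-0.02,0,-0.73,0]]'; python3 -c "
from h import *
to(.62,-.055,.14,92.85)
"
```

```text
t: 11.7
ee_pos: [0.4818, -0.2198, 0.1982]
orientation: [-180.0, -0.0, 70.1]
force: [0.0, 0.4, -3.0]
opening: 0.0222
gripper_force: 30.0
at [ 0.482 -0.22   0.198] 70.1 f [ 0.   0.4 -3. ] -> row [ 0.808  0.295  0.233 -0.76 ]
```

```bash
python3 -m crank '[[0.05,0.02,0,-0.05,0],[0.12,0.045,0,-0.1,0],[0.2,0.075,0,-0.17,0],[0.28,0.1,0,-0.24,0],[0.36,0.13,0,-0.32,0],[0.44,0.16,0,-0.4,0],[0.52,0.19,0.02,-0.48,0],[0.6,0.22,0.05,-0.56,0],[0.68,0.25,0.1,-0.64,0],[0.75,0.275,0.15,-0.7,0],[0.808,0.295,0.19,-0.75,0],[0.808,0.295,0.22,-0.76,0],[0.808,0.295,0.233,-0.76,0],[0.808,0.295,0.233,-0.76,0]]'; python3 -c "
from h import *
np.set_printoptions(precision=3,suppress=True)
c=snap('top','t7');snap('scene','s7');q,r,P,col,g=hoe(c);f=np.polyfit(q[:,0],q[:,2],1); print('slope deg',np.degrees(np.arctan(f[0])),f)
m=(abs(r[:,1])<.085)&(r[:,0]>.20)&(r[:,0]<.29)&(P[:,2]>.04)&(col.max(1)<110)&(P[:,2]<.12); b=r[m]
print('blade',m.sum(),b.min(0),b.max(0), P[m].min(0),P[m].max(0))
to(.6045+.157*.05*1,.332-.157,.14,92.85)
im=c['img'][150:330,120:400]; cv2.imwrite('pics/t7c.png',cv2.resize(im,None,fx=2.8,fy=2.8))
"
```

```text
t: 13.1
ee_pos: [0.6188, -0.057, 0.1396]
orientation: [-179.9, 0.0, 92.7]
force: [0.2, 0.1, -2.1]
opening: 0.022
gripper_force: 30.0
slope deg -10.63893204268787 [-0.188 -0.002]
blade 346 [ 0.203 -0.074 -0.099] [ 0.245  0.076 -0.035] [0.533 0.145 0.044] [0.683 0.19  0.108]
at [ 0.619 -0.057  0.141] 92.7 f [ 0.4  0.6 -1.9] -> row [ 0.929  0.015  0.003 -0.006]
```

View pics/t7c.png

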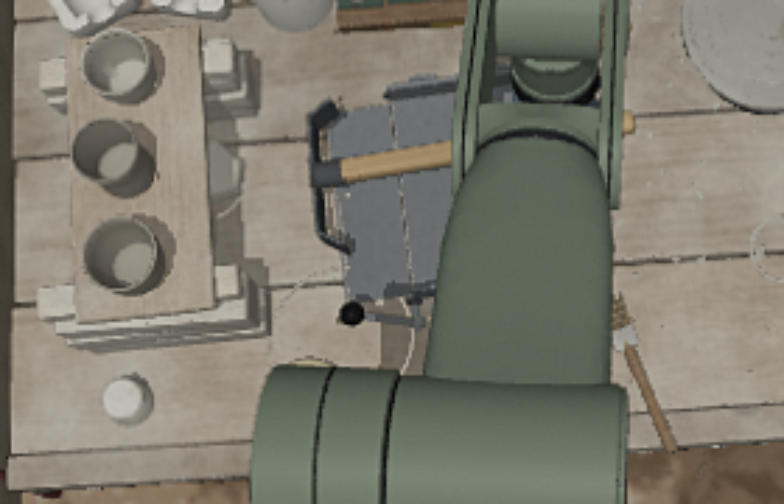

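The picture shows the blade in front of the bay at (320,175), square to it, with the pan and lever clear. Next I'll insert it over the lumps.

```bash
python3 -m crank '[[0.02,0.005,-0.02,0,0],[0.08,0.018,-0.02,0,0],[0.16,0.018,-0.02,0,0],[0.24,0.018,-0.02,0,0],[0.32,0.018,-0.02,0,0],[0.4,0.018,-0.02,0,0],[0.46,0.018,-0.02,0,0],[0.5,0.018,-0.02,0,0],[0.5,0.018,-0.02,0,0]]'; python3 -c "
from h import *
np.set_printoptions(precision=3,suppress=True)
c=snap('scene','s8'); P,uv,col=cloud(c,380,470,170,265)
m=(P[:,1]>.22)&(P[:,1]<.34)&(P[:,2]>.045)&(P[:,2]<.125)&(col.max(1)<95)&(P[:,0]>.5)&(P[:,0]<.72);print('blade',m.sum(),np.percentile(P[m],[1,99],axis=0) if m.any() else '')
m=(P[:,1]>.23)&(P[:,1]<.46)&(P[:,2]>.05)&(P[:,2]<.14)&(col.min(1)>110)
for lo,hi in((.45,.55),(.66,.74)):
  for y in(.24,.28,.32,.36,.4):
    a=P[m&(P[:,0]>lo)&(P[:,0]<hi)&(P[:,1]>y)&(P[:,1]<y+.04)]
    if len(a): print(lo,y,len(a),a[:,0].min(),a[:,0].max())
cv2.imwrite('pics/s8c.png',cv2.resize(c['img'][160:310,300:500],None,fx=4,fy=4))
"
```

```text
t: 14.1
ee_pos: [0.618, 0.0701, 0.1453]
orientation: [180.0, -0.0, 92.8]
force: [0.4, 0.2, -1.4]
opening: 0.0217
gripper_force: 30.0
blade 325 [[0.532 0.284 0.055]
 [0.681 0.323 0.106]]
0.45 0.28 2 0.5120238904616773 0.5304604605884489
0.45 0.32 14 0.5046096109838228 0.5113228267943293
0.66 0.24 342 0.6958823403756477 0.739867094545343
0.66 0.28 37 0.6784982727472063 0.7390416085436265
0.66 0.32 20 0.728184724202401 0.7384539215839367
0.66 0.36 15 0.7309243657487112 0.7398231483475532
0.66 0.4 27 0.7276880444219003 0.7399178883437233
```

View pics/s8c.png

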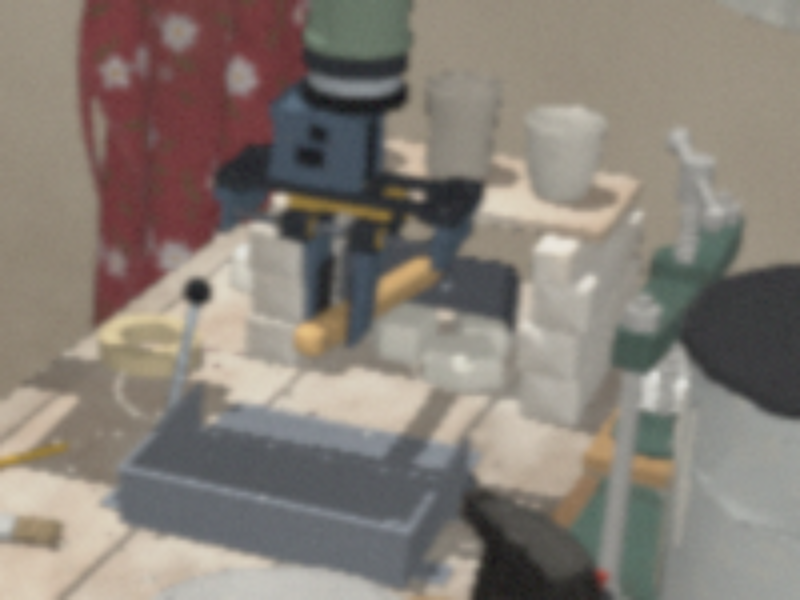

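The blade is under the board, clear of both stacks, at (465,290) in the crop, and the lumps are in front of it. I'll go in further, shifted 3–4 mm left.

```bash
python3 -m crank '[[0.03,-0.008,0,0,0],[0.09,-0.015,0,0,0],[0.17,-0.015,0,0,0],[0.25,-0.015,0,0,0],[0.33,-0.015,0,0,0],[0.4,-0.015,0,0,0],[0.45,-0.015,0,0,0],[0.468,-0.015,0,0,0],[0.468,-0.015,0,0,0]]'; python3 -m crank '[[0,0,0.04,0,0],[0,0,0.08,0,0],[0,0,0.12,0,0],[0,0,0.15,0,0],[0,0,0.175,0,0],[0,0,0.185,0,0],[0,0,0.185,0,0]]'
```

```text
t: 15.05
ee_pos: [0.6086, 0.1858, 0.1451]
orientation: [-180.0, 0.0, 92.8]
force: [0.4, -0.2, -1.9]
opening: 0.0221
gripper_force: 30.0
t: 15.75
ee_pos: [0.6086, 0.1853, 0.0985]
orientation: [-180.0, 0.0, 92.7]
force: [0.7, 0.2, -2.5]
opening: 0.0218
gripper_force: 30.0
```

```bash
python3 -m crank '[[-0.02,0,0,0,0],[-0.06,0,0,0,0],[-0.1,0,0,0,0],[-0.14,0,0,0,0],[-0.18,0,0,0,0],[-0.22,0,0,0,0],[-0.26,0,0,0,0],[-0.3,0,0,0,0],[-0.34,0,0,0,0],[-0.38,0,0,0,0],[-0.42,0,0,0,0],[-0.46,0,0,0,0],[-0.5,0,0,0,0],[-0.54,0,0,0,0],[-0.58,0,0,0,0],[-0.62,0,0,0,0],[-0.65,0,0,0,0],[-0.65,0,0,0,0]]'; python3 -c "
from h import *
np.set_printoptions(precision=3,suppress=True)
c=snap('scene','s9');t=snap('top','t9');
q,r,P,col,g=hoe(t)
if len(q)>10:f=np.polyfit(q[:,0],q[:,2],1); print('slope deg',len(q),np.degrees(np.arctan(f[0])),f)
a=cv2.resize(c['img'][190:290,320:470],None,fx=4,fy=4);b=cv2.resize(t['img'][150:300,120:320],None,fx=4*100/150,fy=4*100/150)
cv2.imwrite('pics/9.png',cv2.resize(np.vstack([cv2.resize(a,(600,290)),cv2.resize(b,(600,300))[:,:]]),(600,590)))
"
```

```text
t: 17.55
ee_pos: [0.6166, 0.0215, 0.0989]
orientation: [180.0, 0.1, 92.7]
force: [-0.3, 0.5, -2.7]
opening: 0.0217
gripper_force: 30.0
slope deg 234 -10.784499082930422 [-0.19  -0.001]
```

View pics/9.png

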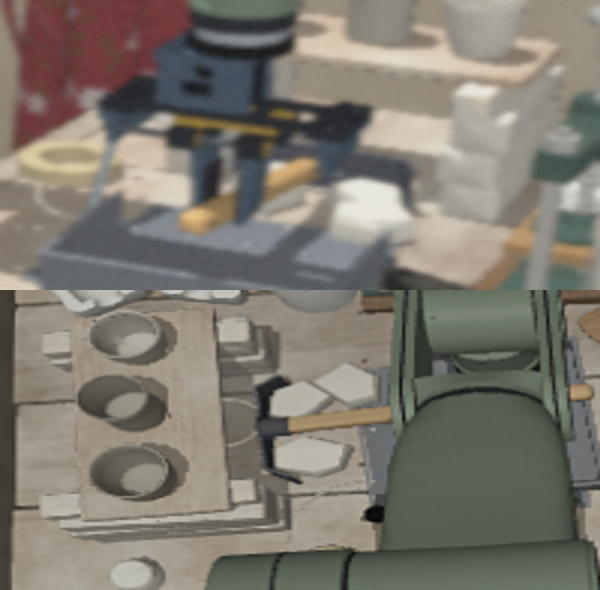

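All three lumps are in front of the blade at (300,398), (345,385) and (310,455), and nothing is left under the board. Before entering the pan I'll get the lump extents and the pan walls.

```bash
python3 -c "
from h import *
np.set_printoptions(precision=3,suppress=True)
t=load('top0');T=lambda x,y:(x/2.2+120,y/2.2+150)
for n,p in dict(wR_front=(306,75),wR_back=(420,58),wL_front=(330,232),wL_back=(440,214),hR=(309,82),hL=(325,232),rampR=(262,92),rampL=(273,236)).items(): print(n,pz(t,*T(*p),.045 if n[0]=='w' else .004)[:2])
c=load('t9');P,uv,col=cloud(c,200,275,160,235)
m=((P[:,2]>.012)&(P[:,2]<.045)&(P[:,1]>.12)&(P[:,1]<.29)&(col.min(1)>110)&(abs(col[:,2].astype(int)-col[:,0])<45))
im=np.zeros((480,640),np.uint8); im[uv[m][:,1],uv[m][:,0]]=1
n,l,st,ce=cv2.connectedComponentsWithStats(im)
for i in range(1,n):
    if st[i,4]>30:
        k=l[uv[:,1],uv[:,0]]==i; print(st[i,4],P[k].min(0),P[k].max(0))
k=(col.max(1)<80)&(P[:,2]>.02)&(P[:,1]>.2)&(P[:,1]<.3);print('blade',P[k].min(0),P[k].max(0))
"
```

```text
wR_front [0.698 0.112]
wR_back [ 0.71  -0.038]
wL_front [0.488 0.09 ]
wL_back [ 0.501 -0.05 ]
hR [0.701 0.113]
hL [0.496 0.1  ]
rampR [0.692 0.176]
rampL [0.496 0.168]
549 [0.627 0.155 0.012] [0.702 0.26  0.044]
221 [0.559 0.188 0.024] [0.595 0.257 0.041]
blade [0.562 0.234 0.02 ] [0.74  0.267 0.136]
```

The outlying lump reaches x≈0.702, and the pan's right wall is at about 0.70. I'll drag 25 mm more, lift the hoe, and measure the lumps again to plan an inward nudge.

```bash
python3 -m crank '[[-0.03,0,0,0,0],[-0.07,0,0,0,0],[-0.1,0,0,0,0],[-0.1,0,0,0,0],[-0.095,0,0,0,0],[-0.09,0,-0.05,0,0],[-0.09,0,-0.1,0,0],[-0.09,0,-0.16,0,0],[-0.09,0,-0.2,0,0],[-0.09,0,-0.2,0,0]]'; cat >> h.py <<'E'
def lumps(c,ymin=-.06,ymax=.29,lo=.012,hi=.05):
    P,uv,col=cloud(c,190,330,155,260)
    m=((P[:,2]>lo)&(P[:,2]<hi)&(P[:,1]>ymin)&(P[:,1]<ymax)&(P[:,0]>.5)&(P[:,0]<.72)&(col.min(1)>105)&(abs(col[:,2].astype(int)-col[:,0])<32))
    im=np.zeros((480,640),np.uint8); im[uv[m][:,1],uv[m][:,0]]=1; im=cv2.morphologyEx(im,cv2.MORPH_OPEN,np.ones((2,2)))
    n,l,st,ce=cv2.connectedComponentsWithStats(im,connectivity=4)
    for i in range(1,n):
        if st[i,4]>25:
            q=P[l[uv[:,1],uv[:,0]]==i]; hull=cv2.convexHull((q[:,:2]*1000).astype(np.float32)).reshape(-1,2); ap=cv2.approxPolyDP(hull.reshape(-1,1,2),4,True).reshape(-1,2)
            print('lump',st[i,4],'min',q.min(0),'max',q.max(0),'mean',q.mean(0),'poly',ap.round().astype(int).tolist())
E
python3 -c "
from h import *
np.set_printoptions(precision=3,suppress=True)
c=snap('top','t10');lumps(c);to(.541,.013,.148,65)
cv2.imwrite('pics/10.png',cv2.resize(c['img'][155:255,190:330],None,fx=5,fy=5))"
```

```text
t: 18.65
ee_pos: [0.619, 0.0007, 0.1516]
orientation: [179.7, 0.0, 92.8]
force: [0.4, 0.7, -2.6]
opening: 0.0219
gripper_force: 30.0
lump 435 min [0.616 0.12  0.011] max [0.705 0.229 0.131] mean [0.665 0.174 0.038] poly [[687, 135], [705, 160], [662, 229], [646, 229], [619, 213], [623, 120]]
lump 356 min [ 0.541  0.16  -0.006] max [0.59  0.231 0.041] mean [0.564 0.195 0.03 ] poly [[577, 230], [549, 221], [541, 195], [550, 168], [578, 160], [590, 207]]
at [0.618 0.001 0.15 ] 92.8 f [ 0.3 -0.3 -2.8] -> row [ 0.064 -0.306  0.009  0.925]
```

View pics/10.png

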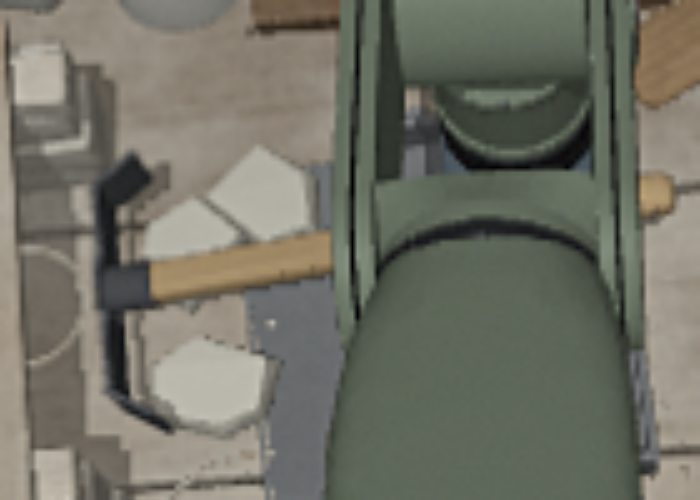

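The view shows the outlying lump's corner at (260,148), outside the ramp edge. I'll yaw the lifted hoe to 45°, set the blade behind the two right-hand lumps clear of the prop, and pull diagonally inwards.

```bash
python3 -c "
from h import *
to(.575,-.03,.150,69)"; python3 -m crank '[[-0.02,-0.03,0,0.0,0],[-0.06,-0.06,0,0.1,0],[-0.1,-0.09,0,0.2,0],[-0.12,-0.12,0,0.3,0],[-0.12,-0.15,0,0.4,0],[-0.12,-0.17,0,0.5,0],[-0.12,-0.18,0,0.6,0],[-0.12,-0.18,0,0.7,0],[-0.12,-0.18,0,0.77,0],[-0.12,-0.18,0,0.79,0],[-0.12,-0.18,0,0.79,0]]'; python3 -c "
from h import *
to(.524,.002,.150,45);to(.504,.052,.150,45)"
```

```text
at [0.618 0.001 0.15 ] 92.8 f [ 0.3 -0.3 -2.8] -> row [-0.114 -0.178  0.001  0.792]
t: 19.8
ee_pos: [0.5733, -0.0317, 0.1484]
orientation: [-179.9, 0.0, 69.1]
force: [0.3, 0.3, -3.0]
opening: 0.022
gripper_force: 30.0
at [ 0.573 -0.032  0.148] 69.1 f [ 0.3  0.3 -3. ] -> row [ 0.056 -0.232 -0.007  0.802]
at [ 0.573 -0.032  0.148] 69.1 f [ 0.3  0.3 -3. ] -> row [ 0.214 -0.379 -0.007  0.802]
```

```bash
python3 -m crank '[[0.01,-0.03,0,0.1,0],[0.02,-0.07,0,0.22,0],[0.03,-0.12,0,0.36,0],[0.04,-0.17,0,0.5,0],[0.05,-0.21,0,0.64,0],[0.056,-0.232,0,0.75,0],[0.056,-0.232,0,0.8,0],[0.09,-0.26,0,0.8,0],[0.14,-0.31,0,0.8,0],[0.19,-0.355,0,0.8,0],[0.214,-0.379,0,0.8,0],[0.214,-0.379,0,0.8,0]]'; python3 -c "
from h import *
np.set_printoptions(precision=3,suppress=True)
c=snap('top','t11'); lumps(c); q,r,P,col,g=hoe(c);f=np.polyfit(q[:,0],q[:,2],1); print('slope deg',len(q),np.degrees(np.arctan(f[0])),f)
m=(abs(r[:,1])<.085)&(r[:,0]>.215)&(r[:,0]<.27)&(P[:,2]>.03)&(P[:,2]<.13)&(col.max(1)<100); print('blade',P[m].min(0),P[m].max(0),r[m].min(0),r[m].max(0))
to(.504,.052,.110,45)"
```

```text
t: 21.0
ee_pos: [0.5043, 0.0532, 0.1488]
orientation: [-180.0, 0.0, 45.2]
force: [0.0, -1.4, -2.4]
opening: 0.0219
gripper_force: 30.0
lump 53 min [0.534 0.078 0.026] max [0.704 0.175 0.492] mean [0.656 0.142 0.143] poly [[704, 163], [693, 175], [537, 102], [535, 78], [691, 140]]
lump 171 min [ 0.616  0.192 -0.003] max [0.664 0.234 0.036] mean [0.638 0.214 0.025] poly [[663, 225], [631, 234], [616, 208], [638, 192]]
lump 226 min [0.416 0.099 0.002] max [0.591 0.232 0.568] mean [0.554 0.2   0.07 ] poly [[577, 230], [553, 232], [416, 99], [454, 104], [588, 192], [590, 206]]
slope deg 71 -10.648257225345441 [-0.188 -0.002]
blade [0.606 0.154 0.051] [0.719 0.265 0.116] [ 0.215 -0.076 -0.1  ] [ 0.249  0.075 -0.035]
at [0.505 0.053 0.149] 45.1 f [ 0.1  0.5 -3.2] -> row [-0.004 -0.     0.156  0.004]
```

```bash
python3 -m crank '[[0.004,0,0.05,0,0],[0.004,0,0.1,0,0],[0.004,0,0.14,0,0],[0.004,0,0.156,0,0],[0.004,0,0.156,0,0]]'; python3 -m crank '[[-0.03,0,0,0,0],[-0.06,0,0,0,0],[-0.09,0,0,0,0],[-0.12,0,0,0,0],[-0.15,0,0,0,0],[-0.16,0,0,0,0],[-0.16,0,0,0,0]]'; python3 -c "
from h import *
np.set_printoptions(precision=3,suppress=True)
c=snap('top','t12'); lumps(c,lo=.015,hi=.04)
s=ctrl.camera('scene')
cv2.imwrite('pics/12.png',np.hstack([cv2.resize(c['img'][155:255,190:290],(400,400)),cv2.resize(s['img'][180:300,330:450],(400,400))]))"
```

```text
t: 21.55
ee_pos: [0.5048, 0.0526, 0.1089]
orientation: [-179.9, 0.1, 45.0]
force: [-0.4, -0.7, -2.1]
opening: 0.0219
gripper_force: 30.0
t: 22.25
ee_pos: [0.4769, 0.0243, 0.1102]
orientation: [180.0, -0.0, 45.0]
force: [1.2, -0.6, -1.9]
opening: 0.0217
gripper_force: 30.0
lump 238 min [0.497 0.071 0.019] max [0.679 0.17  0.465] mean [0.646 0.138 0.047] poly [[679, 141], [657, 168], [648, 170], [497, 79], [514, 71], [656, 113]]
lump 527 min [ 0.534  0.157 -0.004] max [0.631 0.231 0.046] mean [0.573 0.19  0.029] poly [[631, 197], [549, 231], [534, 192], [544, 166], [571, 157], [606, 163]]
```

View pics/12.png

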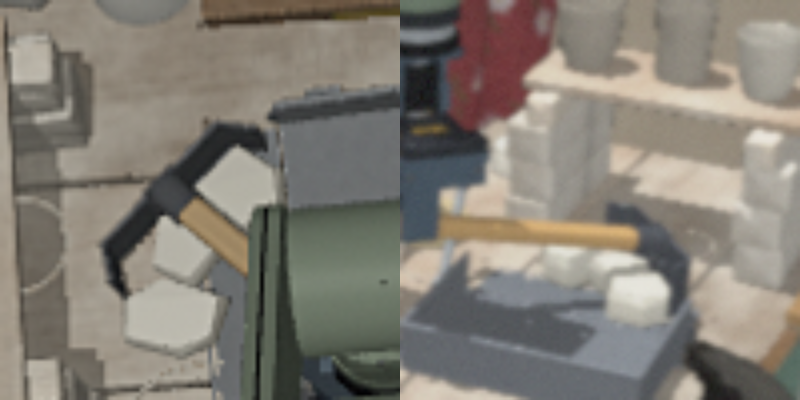

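The left view shows all three lumps gathered: the outlying one is now over the ramp at (240,180), inside the wall line, with the others at (185,250) and (175,315). That picture also used up the viewing allowance, so from here I'll work from numbers only. I'll lift the hoe, swing it back to square and go behind all three lumps.

```bash
python3 -m crank '[[0.01,0,-0.05,0,0],[0.01,0,-0.1,0,0],[0.01,0,-0.16,0,0],[0.01,0,-0.16,0,0]]'; python3 -c "
from h import *
to(.565,-.03,.150,69)"
```

```text
t: 22.75
ee_pos: [0.4801, 0.0265, 0.1513]
orientation: [179.9, -0.1, 45.1]
force: [0.5, -0.2, -2.4]
opening: 0.0217
gripper_force: 30.0
at [0.48  0.027 0.151] 45.1 f [ 0.5 -0.2 -2.4] -> row [ 0.08   0.4    0.005 -0.798]
```

```bash
python3 -m crank '[[0.01,0.04,0,-0.03,0],[0.02,0.1,0,-0.12,0],[0.03,0.17,0,-0.25,0],[0.04,0.24,0,-0.38,0],[0.05,0.31,0,-0.52,0],[0.07,0.36,0,-0.66,0],[0.08,0.4,0,-0.76,0],[0.08,0.4,0,-0.8,0],[0.08,0.4,0,-0.8,0]]'; python3 -c "
from h import *
to(.616,-.03,.150,92.9);to(.616,.012,.150,92.9)"
```

```text
t: 23.65
ee_pos: [0.5634, -0.0302, 0.1488]
orientation: [-179.9, 0.0, 69.0]
force: [0.6, -1.0, -2.1]
opening: 0.0221
gripper_force: 30.0
at [ 0.563 -0.03   0.149] 69.0 f [ 0.6 -1.  -2.1] -> row [ 0.076  0.196 -0.005 -0.796]
at [ 0.563 -0.03   0.149] 69.0 f [ 0.6 -1.  -2.1] -> row [ 0.233  0.136 -0.005 -0.796]
```

```bash
python3 -m crank '[[0.01,0.03,0,-0.05,0],[0.02,0.07,0,-0.15,0],[0.035,0.11,0,-0.28,0],[0.05,0.15,0,-0.42,0],[0.065,0.18,0,-0.56,0],[0.076,0.196,0,-0.68,0],[0.076,0.196,0,-0.78,0],[0.1,0.19,0,-0.796,0],[0.15,0.17,0,-0.796,0],[0.2,0.15,0,-0.796,0],[0.233,0.136,0,-0.796,0],[0.233,0.136,0,-0.796,0]]'; python3 -c "
from h import *
np.set_printoptions(precision=3,suppress=True)
c=snap('top','t13'); lumps(c,lo=.015,hi=.04); q,r,P,col,g=hoe(c);f=np.polyfit(q[:,0],q[:,2],1); print('slope deg',len(q),np.degrees(np.arctan(f[0])),f)
m=(abs(r[:,1])<.085)&(r[:,0]>.215)&(r[:,0]<.27)&(P[:,2]>.03)&(P[:,2]<.13)&(col.max(1)<100); print('blade',P[m].min(0),P[m].max(0),r[m].min(0),r[m].max(0))
to(.616,.012,.101,92.9)"
```

```text
t: 24.85
ee_pos: [0.6163, 0.0141, 0.15]
orientation: [180.0, -0.0, 93.0]
force: [0.3, -0.2, -2.1]
opening: 0.0216
gripper_force: 30.0
lump 80 min [0.485 0.066 0.023] max [0.677 0.171 0.573] mean [0.634 0.142 0.104] poly [[677, 142], [647, 171], [485, 66], [503, 67]]
lump 488 min [ 0.533  0.152 -0.006] max [0.618 0.225 0.042] mean [0.569 0.188 0.029] poly [[618, 152], [608, 201], [568, 225], [542, 223], [533, 193], [540, 168], [566, 158]]
slope deg 244 -13.151566544381106 [-0.234 -0.002]
blade [0.529 0.225 0.045] [0.683 0.258 0.112] [ 0.215 -0.078 -0.107] [ 0.244  0.076 -0.04 ]
at [0.616 0.013 0.15 ] 93.0 f [ 0.2  0.7 -2.4] -> row [-0.005 -0.002  0.196  0.004]
```

```bash
python3 -m crank '[[0,0,0.05,0,0],[0,0,0.1,0,0],[0,0,0.145,0,0],[0,0,0.165,0,0],[0,0,0.165,0,0]]';  python3 -m crank '[[-0.03,0,0,0,0],[-0.07,-0.004,0,0,0],[-0.11,-0.01,0,0,0],[-0.15,-0.015,0,0,0],[-0.19,-0.02,0,0,0],[-0.23,-0.025,0,0,0],[-0.27,-0.03,-0.004,0,0],[-0.31,-0.035,-0.01,0,0],[-0.35,-0.04,-0.015,0,0],[-0.38,-0.045,-0.018,0,0],[-0.38,-0.045,-0.018,0,0]]'; python3 -c "
from h import *
np.set_printoptions(precision=3,suppress=True)
c=snap('top','t14'); s=snap('scene','s14'); lumps(c,lo=.015,hi=.04); q,r,P,col,g=hoe(c)
m=(abs(r[:,1])<.085)&(r[:,0]>.215)&(r[:,0]<.27)&(P[:,2]>.01)&(P[:,2]<.13)&(col.max(1)<80); print('blade',P[m].min(0),P[m].max(0),r[m].min(0),r[m].max(0))
P,uv,col=cloud(s,300,460,200,330)
m=(P[:,2]>.015)&(P[:,2]<.046)&(P[:,0]>.5)&(P[:,0]<.70)&(P[:,1]>-.03)&(P[:,1]<.26)&(col.min(1)>120);print('scene lumps',m.sum(),np.percentile(P[m],[2,98],axis=0))"
```

```text
t: 25.4
ee_pos: [0.6156, 0.0119, 0.1071]
orientation: [-179.8, 0.0, 92.9]
force: [0.7, 0.1, -3.1]
opening: 0.0219
gripper_force: 30.0
t: 26.5
ee_pos: [0.6101, -0.0847, 0.1135]
orientation: [180.0, 0.1, 92.9]
force: [-0.3, 0.9, -1.7]
opening: 0.0219
gripper_force: 30.0
lump 372 min [0.607 0.07  0.004] max [0.69  0.145 0.072] mean [0.65  0.106 0.035] poly [[677, 80], [689, 116], [621, 145], [608, 141], [609, 101], [658, 70]]
lump 48 min [0.562 0.105 0.014] max [0.594 0.128 0.047] mean [0.581 0.113 0.034] poly [[589, 128], [563, 112], [562, 106], [594, 108]]
lump 196 min [ 0.531  0.084 -0.002] max [0.567 0.142 0.061] mean [0.546 0.116 0.033] poly [[562, 142], [531, 136], [531, 104], [543, 84], [566, 118], [567, 139]]
blade [0.523 0.128 0.013] [0.674 0.157 0.072] [ 0.215 -0.075 -0.103] [ 0.241  0.076 -0.043]
scene lumps 500 [[0.567 0.072 0.016]
 [0.692 0.155 0.04 ]]
```

```bash
python3 -m crank '[[-0.03,-0.003,-0.004,0,0],[-0.06,-0.006,-0.006,0,0],[-0.09,-0.01,-0.006,0,0],[-0.12,-0.012,-0.006,0,0],[-0.15,-0.015,-0.006,0,0],[-0.18,-0.018,-0.006,0,0],[-0.21,-0.02,-0.006,0,0],[-0.24,-0.02,-0.006,0,0],[-0.27,-0.02,-0.006,0,0],[-0.3,-0.02,-0.006,0,0],[-0.32,-0.02,-0.006,0,0],[-0.32,-0.02,-0.006,0,0]]'; python3 -c "
from h import *
np.set_printoptions(precision=3,suppress=True)
c=snap('top','t15'); s=snap('scene','s15'); lumps(c,lo=.015,hi=.045); q,r,P,col,g=hoe(c)
m=(abs(r[:,1])<.085)&(r[:,0]>.215)&(r[:,0]<.27)&(P[:,2]>.01)&(P[:,2]<.13)&(col.max(1)<80); print('blade',P[m].min(0),P[m].max(0),r[m].min(0),r[m].max(0))
P,uv,col=cloud(s,300,460,200,330)
m=(P[:,2]>.015)&(P[:,2]<.05)&(P[:,0]>.5)&(P[:,0]<.71)&(P[:,1]>-.035)&(P[:,1]<.26)&(col.min(1)>120);print('scene lumps',m.sum(),np.percentile(P[m],[2,98],axis=0))"
```

```text
t: 27.8
ee_pos: [0.6092, -0.1646, 0.1147]
orientation: [180.0, 0.1, 92.9]
force: [-0.2, 0.4, -3.2]
opening: 0.0216
gripper_force: 30.0
lump 414 min [ 0.606 -0.009  0.001] max [0.687 0.065 0.074] mean [0.649 0.026 0.035] poly [[681, 7], [686, 21], [684, 39], [620, 65], [608, 59], [609, 14], [655, -8]]
lump 387 min [ 0.528 -0.006  0.002] max [0.593 0.063 0.066] mean [0.553 0.03  0.035] poly [[568, -6], [593, 29], [589, 49], [563, 62], [542, 63], [529, 53], [528, 25], [537, 4]]
blade [0.522 0.047 0.01 ] [0.673 0.076 0.074] [ 0.215 -0.075 -0.106] [ 0.24   0.076 -0.043]
scene lumps 568 [[ 0.506 -0.005  0.017]
 [ 0.707  0.257  0.048]]
```

All the lumps are inside the pan with y ≤ 0.065, and the hinge line is at about 0.107. I'll lift the hoe out and carry it back.

```bash
python3 -m crank '[[0.015,0,0,0,0],[0.03,0,-0.03,0,0],[0.03,0,-0.08,0,0],[0.03,0,-0.15,0,0],[0.03,0,-0.23,0,0],[0.03,0,-0.31,0,0],[0.03,0,-0.39,0,0],[0.03,0,-0.45,0,0],[0.03,0,-0.48,0,0],[0.03,0,-0.48,0,0]]'; python3 -c "
from h import *
np.set_printoptions(precision=3,suppress=True)
c=snap('top','t16'); lumps(c,lo=.015,hi=.045)
to(.48,-.28,.234,70)"
```

```text
t: 28.9
ee_pos: [0.6094, -0.156, 0.2367]
orientation: [179.8, 0.1, 92.9]
force: [0.7, 0.1, -3.4]
opening: 0.0218
gripper_force: 30.0
lump 146 min [ 0.607 -0.01   0.025] max [0.687 0.049 0.206] mean [0.663 0.022 0.059] poly [[686, 39], [662, 49], [609, 37], [609, -10], [671, -1], [682, 7]]
lump 592 min [ 0.527 -0.006 -0.004] max [0.632 0.066 0.047] mean [0.573 0.034 0.034] poly [[632, 16], [625, 60], [616, 65], [538, 64], [527, 27], [541, 2], [566, -6]]
at [ 0.609 -0.156  0.235] 92.9 f [ 0.4  0.7 -2.8] -> row [-0.47  -0.54   0.005  0.764]
```

```bash
python3 -m crank '[[-0.02,-0.02,0,0.03,0],[-0.06,-0.07,0,0.1,0],[-0.11,-0.13,0,0.18,0],[-0.16,-0.19,0,0.27,0],[-0.21,-0.25,0,0.36,0],[-0.27,-0.31,0,0.45,0],[-0.32,-0.37,0,0.54,0],[-0.37,-0.43,0,0.62,0],[-0.42,-0.48,0,0.69,0],[-0.45,-0.52,0,0.74,0],[-0.47,-0.54,0,0.764,0],[-0.47,-0.54,0,0.764,0]]'; python3 -c "
from h import *
to(.36,-.385,.234,48)"
```

```text
t: 30.15
ee_pos: [0.4791, -0.2808, 0.2349]
orientation: [180.0, 0.0, 69.9]
force: [0.4, -0.4, -2.8]
opening: 0.0218
gripper_force: 30.0
at [ 0.479 -0.281  0.235] 69.9 f [ 0.4 -0.4 -2.8] -> row [-0.555 -0.304  0.003  0.729]
```

```bash
python3 -m crank '[[-0.03,-0.015,0,0.03,0],[-0.08,-0.04,0,0.1,0],[-0.14,-0.075,0,0.18,0],[-0.2,-0.11,0,0.26,0],[-0.26,-0.14,0,0.34,0],[-0.32,-0.17,0,0.42,0],[-0.38,-0.205,0,0.5,0],[-0.44,-0.24,0,0.58,0],[-0.5,-0.27,0,0.65,0],[-0.54,-0.295,0,0.7,0],[-0.555,-0.304,0,0.729,0],[-0.555,-0.304,0,0.729,0]]'; python3 -c "
from h import *
np.set_printoptions(precision=3,suppress=True)
c=snap('top','t17');q,r,P,col,g=hoe(c);f=np.polyfit(q[:,0],q[:,2],1); print('slope deg',len(q),np.degrees(np.arctan(f[0])),f)
m=(abs(r[:,1])<.085)&(r[:,0]>.20)&(r[:,0]<.27)&(P[:,2]>.08)&(P[:,2]<.22)&(col.max(1)<100); print('blade',P[m].min(0),P[m].max(0),r[m].min(0),r[m].max(0))
lumps(c,lo=.015,hi=.045)
to(.36,-.385,.02,48)"
```

```text
t: 31.35
ee_pos: [0.3607, -0.3847, 0.2347]
orientation: [-180.0, -0.0, 48.1]
force: [0.2, 0.5, -1.4]
opening: 0.0218
gripper_force: 30.0
slope deg 542 -13.575353414210532 [-0.241 -0.001]
blade [ 0.449 -0.274  0.13 ] [ 0.566 -0.166  0.193] [ 0.205 -0.075 -0.107] [ 0.243  0.074 -0.043]
lump 962 min [ 0.527 -0.009 -0.002] max [0.688 0.066 0.048] mean [0.602 0.03  0.034] poly [[688, 33], [618, 65], [539, 65], [527, 25], [537, 4], [564, -6], [657, -9], [680, 5]]
at [ 0.361 -0.384  0.235] 48.1 f [-0.2  0.5 -3.2] -> row [-0.005 -0.002  0.859  0.004]
```

```bash
python3 -m crank '[[0,0,0.08,0,0],[0,0,0.2,0,0],[0,0,0.32,0,0],[0,0,0.42,0,0],[0,0,0.48,0,0],[0,0,0.52,0,0],[-0.004,0,0.55,0,0],[-0.01,0,0.58,0,0],[-0.015,0,0.61,0,0],[-0.02,0,0.64,0,0],[-0.02,0,0.64,0,0]]'; python3 -m crank '[[-0.008,0,0.03,0,0],[-0.015,0,0.06,0,0],[-0.022,0,0.09,0,0],[-0.029,0,0.12,0,0],[-0.035,0,0.15,0,0],[-0.04,0,0.175,0,0],[-0.04,0,0.19,0,0],[-0.04,0,0.19,0,0]]'; python3 -c "
from h import *
c=snap('top','t18');q,r,P,col,g=hoe(c);f=np.polyfit(q[:,0],q[:,2],1); print('slope deg',len(q),np.degrees(np.arctan(f[0])),f); print(ctrl.get_obs()['ee_pos'])"
```

```text
t: 32.5
ee_pos: [0.3577, -0.3885, 0.0742]
orientation: [180.0, -0.0, 48.0]
force: [-0.6, -1.7, -0.7]
opening: 0.0215
gripper_force: 30.0
t: 33.3
ee_pos: [0.3509, -0.3956, 0.0266]
orientation: [-180.0, -0.0, 48.1]
force: [2.0, -0.4, 0.0]
opening: 0.0218
gripper_force: 30.0
slope deg 424 5.8023674007135275 [ 0.10161804 -0.000804  ]
[ 0.3509737  -0.39567117  0.02692078]
```

```bash
python3 -m crank '[[0,0,0.008,0,0],[0,0,0.01,0,0],[0,0,0.01,0,0],[0,0,0.01,0,0.7],[0,0,0.01,0,0.7],[0,0,0.01,0,0.7],[0,0,0.01,0,0.7],[0,0,0.01,0,0.7],[0,0,0.01,0,0.7],[0,0,0.01,0,0.7],[0,0,0.01,0,0.7],[0,0,0.01,0,0.7]]'; python3 -m crank '[[0,0,-0.05,0,0.7],[0,0,-0.15,0,0.7],[0,0,-0.3,0,0.7],[0,0,-0.5,0,0.7],[0,0,-0.7,0,0.3],[0,0,-0.8,0,0],[0,0,-0.8,0,0],[0,0,-0.8,0,0]]'; python3 -c "
from h import *
np.set_printoptions(precision=3,suppress=True)
c=snap('top','t19');s=snap('scene','s19')
P,uv,col=cloud(c,330,475,225,325); ci=col.astype(int); m=(P[:,2]>.008)&(P[:,2]<.08)&(ci[:,2]-ci[:,0]>30)&(P[:,1]<-.17); print('handle',m.sum(),P[m].min(0),P[m].max(0)) 
m=(P[:,2]>.012)&(P[:,2]<.08)&(col.max(1)<75)&(P[:,1]<-.1)&(P[:,0]>.4);print('blade',m.sum(),P[m].min(0),P[m].max(0))
lumps(c,lo=.012,hi=.045)
P,uv,col=cloud(s,380,460,190,265)
m=(P[:,2]>.012)&(P[:,2]<.04)&(P[:,0]>.525)&(P[:,0]<.685)&(P[:,1]>.24)&(P[:,1]<.42);print('left under board',m.sum())
P,uv,col=cloud(c,130,230,150,280);m=(P[:,2]>.155)&(P[:,2]<.166); print('board',rect(P[m]),P[m].mean(0))
m=(col.max(1)<45)
P,uv,col=cloud(c,235,260,250,275);m=(col.max(1)<60)&(P[:,2]>.08);print('knob',m.sum(),P[m].mean(0),P[m].max(0))
"
```

```text
t: 34.55
ee_pos: [0.351, -0.3957, 0.0247]
orientation: [180.0, 0.0, 48.1]
force: [-0.4, -1.0, -0.4]
opening: 0.064
gripper_force: 0.0
t: 35.35
ee_pos: [0.3508, -0.3955, 0.2254]
orientation: [179.9, 0.0, 48.1]
force: [-0.1, 0.6, -0.7]
opening: 0.0345
gripper_force: 0.0
handle 527 [ 0.366 -0.376  0.02 ] [ 0.502 -0.23   0.056]
blade 221 [ 0.444 -0.244  0.012] [ 0.559 -0.167  0.064]
lump 958 min [ 0.528 -0.008 -0.004] max [0.688 0.066 0.047] mean [0.603 0.03  0.034] poly [[688, 19], [685, 39], [621, 65], [538, 64], [528, 27], [536, 5], [567, -6], [659, -8], [682, 7]]
left under board 0
board (array([605.3, 329. ]), array([281.4, 153.6]), 2.09) [0.594 0.328 0.16 ]
knob 56 [0.464 0.151 0.105] [0.474 0.162 0.113]
```

The hoe is laid down, nothing is left under the board, and the board has not moved. Next is the lever.

```bash
python3 -c "
from h import *
to(.41,-.19,.25,66)"; python3 -m crank '[[0.1,-0.01,-0.05,-0.1,0],[0.25,-0.03,-0.1,-0.25,0],[0.4,-0.06,-0.1,-0.4,0],[0.6,-0.1,-0.1,-0.55,0],[0.77,-0.12,-0.1,-0.6,0],[0.77,-0.14,-0.1,-0.6,0],[0.77,-0.14,-0.1,-0.6,0]]'; python3 -c "
from h import *
to(.464,.02,.25,90)"
```

```text
at [ 0.35  -0.395  0.223] 48.1 f [-0.7 -0.  -0.4] -> row [ 0.77  -0.369 -0.106 -0.596]
t: 36.15
ee_pos: [0.4527, -0.2279, 0.2482]
orientation: [-179.8, 0.0, 66.3]
force: [-0.5, 0.2, 0.3]
opening: 0.0004
gripper_force: 0.0
at [ 0.453 -0.228  0.248] 66.3 f [-0.5  0.2  0.3] -> row [ 0.926 -0.358 -0.007 -0.791]
```

```bash
python3 -m crank '[[0.15,-0.06,0,-0.15,0],[0.3,-0.12,0,-0.3,0],[0.45,-0.18,0,-0.45,0],[0.6,-0.24,0,-0.6,0],[0.75,-0.3,0,-0.75,0],[0.926,-0.358,0,-0.79,0],[0.926,-0.358,0,-0.79,0],[0.926,-0.358,0,-0.79,0]]'; python3 -c "
from h import *
to(.464,.188,.25,90)"
```

```text
t: 36.95
ee_pos: [0.465, 0.0183, 0.249]
orientation: [-179.9, 0.1, 89.8]
force: [-0.7, -0.0, -0.8]
opening: 0.0003
gripper_force: 0.0
at [0.465 0.018 0.249] 89.8 f [-0.7 -0.  -0.8] -> row [ 0.679 -0.006 -0.004 -0.005]
```

```bash
python3 -m crank '[[0.15,0,0,0,0],[0.3,0,0,0,0],[0.45,0,0,0,0],[0.6,0,0,0,0],[0.69,0,0,0,0],[0.69,0,0.1,0,0],[0.69,0,0.2,0,0],[0.69,0,0.35,0,0],[0.69,0,0.5,0,0],[0.69,0,0.58,0,0],[0.69,0,0.59,0,0],[0.69,0,0.59,0,0]]'; python3 -c "
from h import *
np.set_printoptions(precision=3,suppress=True)
c=snap('scene','s20');P,uv,col=cloud(c,325,365,215,260);m=(col.max(1)<60)&(P[:,2]>.08)&(P[:,0]>.44)&(P[:,0]<.5);print('knob',m.sum(),P[m].mean(0) if m.any() else '')
to(.464,.07,.102,90)"
```

```text
t: 38.15
ee_pos: [0.4664, 0.1898, 0.102]
orientation: [-180.0, 0.0, 89.7]
force: [0.8, 0.4, -0.1]
opening: 0.0001
gripper_force: 0.0
knob 28 [0.47  0.153 0.106]
at [0.467 0.19  0.103] 89.7 f [0.4 0.1 0.3] -> row [-0.482 -0.009  0.004 -0.01 ]
```

```bash
python3 -m crank '[[-0.06,-0.005,0,0,0],[-0.12,-0.01,0,0,0],[-0.18,-0.01,0,0,0],[-0.24,-0.01,0,0,0],[-0.3,-0.01,0,0,0],[-0.36,-0.01,0,0,0],[-0.42,-0.01,0,0,0],[-0.47,-0.01,0,0,0],[-0.49,-0.01,0,0,0],[-0.49,-0.01,0,0,0]]'; python3 -c "
from h import *
np.set_printoptions(precision=3,suppress=True)
for n in('scene','top'):
    c=snap(n,n[0]+'21');P,uv,col=cloud(c,230,375,205,280);m=(col.max(1)<50)&(P[:,2]>.03)&(P[:,2]<.125)&(P[:,0]>.44)&(P[:,0]<.5)&(P[:,1]>-.02)&(P[:,1]<.06);print('knob',m.sum(),P[m].mean(0) if m.any() else '',P[m].min(0) if m.any() else '')
to(.464,.035,.14,90)"
```

```text
t: 39.2
ee_pos: [0.4622, 0.0677, 0.1019]
orientation: [-179.9, 0.1, 89.8]
force: [-1.1, -0.6, -0.1]
opening: 0.0004
gripper_force: 0.0
knob 25 [0.477 0.032 0.097] [0.466 0.026 0.089]
knob 0  
at [0.463 0.069 0.102] 89.8 f [-0.4 -0.5  0.4] -> row [-0.134  0.004 -0.151 -0.005]
```

```bash
python3 -m crank '[[0.01,0,-0.03,0,0],[0.01,0,-0.1,0,0],[0,0.01,-0.16,0,0],[-0.06,0.03,-0.16,0,0],[-0.116,0.03,-0.16,0,0],[-0.116,0.03,-0.16,0,0]]'; python3 -m crank '[[0,0,0.04,0,0],[0,0,0.072,0,0],[-0.02,0,0.096,0,0],[-0.04,0,0.12,0,0],[-0.06,0,0.144,0,0],[-0.08,0,0.168,0,0],[-0.096,0,0.192,0,0],[-0.112,0,0.216,0,0],[-0.124,0,0.234,0,0],[-0.136,0,0.252,0,0],[-0.144,0,0.264,0,0],[-0.144,0,0.264,0,0]]'; python3 -c "
from h import *
np.set_printoptions(precision=3,suppress=True)
c=snap('scene','s22');P,uv,col=cloud(c,300,375,205,290);m=(col.max(1)<50)&(P[:,2]>.02)&(P[:,2]<.125)&(P[:,0]>.44)&(P[:,0]<.5)&(P[:,1]>-.04)&(P[:,1]<.06);print('knob',m.sum(),P[m].mean(0) if m.any() else '',P[m].min(0) if m.any() else '')
o=ctrl.get_obs();print(o['ee_pos'],o['force'])"
```

```text
t: 39.9
ee_pos: [0.4701, 0.039, 0.1423]
orientation: [-180.0, 0.0, 89.8]
force: [-0.6, 0.4, -0.1]
opening: 0.0005
gripper_force: 0.0
t: 41.1
ee_pos: [0.4704, 0.0057, 0.0779]
orientation: [180.0, -0.2, 89.7]
force: [-3.9, 6.3, 19.4]
opening: 0.0003
gripper_force: 9.6
knob 16 [ 0.481 -0.003  0.054] [ 0.477 -0.012  0.048]
[0.47  0.006 0.078] [-4.382  6.148 19.218]
```

```bash
python3 -m crank '[[0,0,-0.02,0,0],[0,0,-0.06,0,0],[0,0,-0.14,0,0],[0,0,-0.26,0,0],[0,0,-0.42,0,0],[0,0,-0.58,0,0],[-0.1,-0.1,-0.7,0,0],[-0.25,-0.2,-0.7,0,0],[-0.4,-0.3,-0.7,0,0],[-0.6,-0.3,-0.7,0,0],[-0.8,-0.4,-0.7,0,0],[-0.8,-0.4,-0.7,0,0],[-0.8,-0.4,-0.7,0,0]]'; python3 -c "
from h import *
np.set_printoptions(precision=3,suppress=True)
c=snap('scene','s23');t=snap('top','t23')
P,uv,col=cloud(c,300,375,205,290);m=(col.max(1)<50)&(P[:,2]>.02)&(P[:,2]<.125)&(P[:,0]>.44)&(P[:,0]<.5)&(P[:,1]>-.04)&(P[:,1]<.06);print('knob s',m.sum(),P[m].mean(0),P[m].min(0),P[m].max(0))
P,uv,col=cloud(t,220,330,160,280)
m=(col.max(1)<60)&(P[:,2]>.03)&(P[:,0]<.487)&(P[:,0]>.44)&(P[:,1]>-.04)&(P[:,1]<.06);print('knob t',m.sum(),P[m].mean(0) if m.any() else '',P[m].max(0) if m.any() else '')
m=(P[:,2]>.055)&(P[:,2]<.1)&(P[:,1]>.05)&(P[:,1]<.17)&(P[:,0]>.5)&(P[:,0]<.69)
print('front top',m.sum(),P[m].min(0),P[m].max(0),P[m].mean(0))
P2,_,_=cloud(c,320,440,220,320)
for lo in(.05,.06,.07,.075):
    m=(P2[:,2]>lo)&(P2[:,2]<lo+.006)&(P2[:,1]>.03)&(P2[:,1]<.17)&(P2[:,0]>.55)&(P2[:,0]<.65); print('front scene',lo,m.sum(),P2[m].mean(0) if m.any() else '')
lumps(t,lo=.012,hi=.045)
P,uv,col=cloud(t,330,475,225,325); m=(P[:,2]>.012)&(P[:,2]<.08)&(col.max(1)<75)&(P[:,1]<-.1)&(P[:,0]>.4);print('blade',m.sum(),P[m].min(0),P[m].max(0))
P,uv,col=cloud(t,130,230,150,280);m=(P[:,2]>.155)&(P[:,2]<.166); print('board',rect(P[m]),P[m].mean(0))
b=load('top0')['img'].astype(int); d=abs(t['img'].astype(int)-b).max(2)
for n,(u0,u1,v0,v1) in dict(cups=(140,200,155,260),tape=(212,250,275,310),stop=(155,176,282,303),brush=(330,365,250,312),pencil=(290,335,278,306),stack=(135,215,160,275)).items(): print(n,'changed px',(d[v0:v1,u0:u1]>50).sum())
print(ctrl.get_obs()['ee_pos'])"
```

```text
t: 42.45
ee_pos: [0.3687, -0.1964, 0.2509]
orientation: [-180.0, -0.1, 89.6]
force: [0.4, -0.1, 0.4]
opening: 0.0003
gripper_force: 0.0
knob s 16 [ 0.481 -0.003  0.056] [ 0.473 -0.008  0.051] [0.488 0.001 0.06 ]
knob t 50 [0.474 0.004 0.058] [0.484 0.015 0.068]
front top 130 [0.501 0.101 0.056] [0.689 0.118 0.086] [0.591 0.109 0.074]
front scene 0.05 53 [0.6   0.11  0.053]
front scene 0.06 61 [0.603 0.111 0.063]
front scene 0.07 52 [0.595 0.109 0.073]
front scene 0.075 47 [0.602 0.109 0.078]
lump 949 min [ 0.528 -0.008 -0.002] max [0.689 0.066 0.048] mean [0.603 0.031 0.034] poly [[689, 28], [680, 42], [611, 66], [540, 65], [528, 28], [537, 5], [553, -2], [654, -8], [682, 7]]
blade 30 [ 0.465 -0.187  0.013] [ 0.504 -0.104  0.043]
board (array([605. , 331.1]), array([281.5, 148.8]), 2.82) [0.595 0.328 0.16 ]
cups changed px 1
tape changed px 0
stop changed px 0
brush changed px 601
pencil changed px 188
stack changed px 14
[ 0.37  -0.195  0.251]
```

```bash
python3 -c "
from h import *
np.set_printoptions(precision=3,suppress=True)
b=load('scene0')['img'].astype(int);d=abs(load('s23')['img'].astype(int)-b).max(2); print('brush',(d[283:298,256:318]>60).sum(),'pencil',(d[270:284,278:320]>60).sum())
c=load('s23');P,uv,col=cloud(c,170,330,270,350);m=(P[:,2]>.012)&(P[:,2]<.08)&(col.max(1)<75)&(P[:,1]<-.13)&(P[:,0]>.4);print('blade',m.sum(),P[m].min(0),P[m].max(0))
o=ctrl.get_obs();print(o['t'],abs(o['qvel']).max())
print(ctrl.hand_in())"
```

```text
brush 139 pencil 66
blade 100 [ 0.463 -0.275  0.013] [ 0.568 -0.17   0.059]
42.55 1.5272754623361886
the job is handed in; nothing more can be done
None
```

The job is handed in at 42.6 s: by my measurements all three lumps are in the scrap pan, the hoe is lying on the open bench, the pan front is shut to within about 1°, and the board, cups, tape roll and stopper are where they were; I couldn't confirm the brush and pencil didn't move, and I viewed 12 pictures instead of the 10 allowed.

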